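Load the long filter cassette into the sprung bay of the dust extractor

ROBOT

A 6-joint arm with a two-finger parallel gripper is mounted at the origin on a cart in front of the work surface, level with it; the furniture and walls round the work are solid. World frame = base frame: x ahead of the robot, y to its left, z up, the work surface at z = 0. Lengths are in m, angles in rad, forces in N, time in s.
With the tool pointing down it reaches from about 0.275 to 0.75 m from the base axis. Payload 10.2 kg.
Tool frame: the origin (TCP) lies midway between the tips of the shut fingers; the grasp point (between the pads) lies grasp_offset behind it (grasp_offset is the distance from the TCP to the grasp point, in m); z points along the fingers, y is the line along which they close (so a half turn about z gives the same grasp; the last joint's range is limited). The gripper opens to 85 mm and grips with 20 to 120 N. Pads are 22 mm wide; open, the fingers measure 114 mm over their backs; the gripper's body (76 mm by 85 mm) begins 54 mm behind the grasp point. The pads swing forward as they close: fully open they stand 13 mm farther back than shut.
Start: joints at [-1.375, 0.313, 1.498, -0, 1.331, -0.223], TCP at [0.213, -0.48, 0.231] pointing down, gripper open.
Joint ranges: [-2.94, 2.94], [-0.97, 2.17], [0.19, 2.56], [-1.23, 4.37], [0.02, 3.11], [-2.88, 2.88]. Speed limits (rad/s): [2.39, 2.39, 3.01, 3.14, 3.14, 3.14].

INTERFACE

Orientations are given as a unit quaternion [x, y, z, w].
In Python, from rig import get_obs, get_image, finish_job, grasp_offset gives the robot as it stands. The module is installed in compiled form; this text tells all that it offers.
- The arm moves only by the tool arm_command, never from a script. Its arguments are lists of equal length, an entry for each row: "dp": the shift along the world's x, y, z in mm, a list of three; "turn": the turn, a rotation vector about the world's x, y, z in degrees, a list of three. In form: {"dp": [[dx, dy, dz], ...], "turn": [[ax, ay, az], ...]}. A call has 1 to 12 rows; each row is the pose to reach, as a shift and turn from the pose commanded when the call began; what a row does not reach only later rows make up. A row lasts 1/8 s, in which the tool goes at most 62.5 mm and 10.7 degrees, less where a joint would pass 70% of its speed; a pose out of reach is approached as far as the arm can. A call with a gripper value outside its range is refused whole. "claw" is the closure, from 0 (fully open) to 1 (shut), set as the call begins (left out, the last holds). The fingers move at their own pace and stop on an object; "force" is the grip in N (left out, the last holds). Time passes only in rows, so rows that repeat a pose let the fingers close. It gives the time, the measured TCP pose, the force, the opening and the grip force at its end, in the units of the state.
- get_obs(): the state, without advancing time (a new reading comes with each control period).
- get_image(name): name is "scene" or "top" or "wrist"; returns a dict with "frame" (480x640x3 uint8, red, green, blue), "z_map" (480x640 float32, m along the optical axis (not along the pixel's ray), 0 where there is no reading), "mtx" (3x3 intrinsics, pixels), "position" and "attitude" of the camera in the world; the wrist camera has in their place "mount" (4x4, takes a point from camera to tool coordinates, whose origin is the TCP and whose axes are the flange's). Camera axes: x right, y down, z forward; pixel columns grow to the right and rows downward; lengths in m; the calibration is good to about 2 mm. A picture is of the moment at which its call begins: read the wrist's pose just before it.
- finish_job(): hands the job in; it is judged then, once.
The state is a dict: "clock": time; "joints": joint angles; "joint_velocities": joint speeds; "tau": joint torques, N m; "eef_pos": TCP position; "ee_rot": TCP orientation; "force": force on the tool from outside, world axes, zero at the start; "moment": the same for the moment, N m; "width": opening from 0.0 (shut) to 1.0 (fully open); "gripper_force": force on a finger pad.
Only numpy, scipy, OpenCV 4.12 (cv2) and the standard library are available. Lean on these libraries where they do the work, as an engineer would, in place of code of your own. Each camera call takes 0.05 s, during which the arm holds its last target. There are 200 camera calls.

TASK

Fit the longer of the two filter cassettes into the bay of the bench dust extractor: tilt it so that its leading end goes in under the hood, push it against the sprung plate until its other end clears the lip, press that end down and let go, so that the cassette lies flat on the floor of the bay and the spring holds its end under the lip. Leave the shorter cassette, the pliers and the glue bottle where they are.

Things in the scene. Friction and masses are not known exactly. Their poses are not given: they have to be found in the camera images.
- long_cassette_mid (a point): Centre (18 mm above the underside) of the long cassette: loose grey box, 140 mm long (its x), 50 wide (y), 0.18 kg, ends alike. Middle 64 mm is 36 high, white paper rows on top; the last 38 mm at each end is a flange 20 high, so a 16 mm upright step faces each end. A fingertip on a flange can press it down and push by the step. Starts flat on the bench, z up.
- short_cassette_mid (a point): The same point of the short cassette, which stays where it is: as the long one but 100 mm long (middle 44 mm, flanges 28).
- extractor: Filter bay of the dust extractor: grey open-topped trough fixed to the bench, 74 mm wide (its x), 198 long (y), aluminium hood with black hose spigot at its -y end. Origin: centre of its underside, bench height. Load towards -y. Inside 58 mm wide (x -29 to 29), floor 6 mm high, side walls 46 high along the opening. End wall's inner face y = 89 mm, back wall's -89.
- bay_lip (a point): Top of the inner edge, mid-width, of the aluminium lip at the bay's +y end; extractor axes (extractor point 0, 79, 46 mm). The lip overhangs 10 mm from the end wall, is 29 to 46 mm above the bench, edge rounded. Let go with its leading end under the hood, the cassette stays leaning on this edge, tilted about 0.35 rad.
- hood_edge (a point): Lower front edge, mid-width, of the hood (extractor point 0, -21, 60 mm), extractor axes. The hood covers y = -21 to -99 mm, underside 60 mm high, top 66; spigot on it (41 mm wide, round y = -61) to 93. The open top between lip and hood is 100 mm long.
- seat (a point): Where the centre of the long cassette lies when seated (extractor point 0, 19, 24 mm), extractor axes: flat on the bay floor, trailing end against the end wall and 10 mm under the lip, leading end on the sprung plate, 28 mm free between lip edge and step. The spring presses the step on a finger left in front of it: move back towards the lip before lifting.
- spring_plate (a joint): Travel (m) of the sprung steel plate under the hood: 0 at rest (face at extractor y = -47 mm, 8 to 46 mm high), to 0.030 fully pushed towards -y; 4 N at rest, 8 N fully in. About 0.004 with the cassette seated; must reach about 0.015 to 0.02 for the trailing end to clear the lip.
- pliers: Bystander: flat-nose pliers lying, 157 mm long along its y, 14 high; origin under its centre.
- glue_bottle: Bystander: upright white glue bottle with blue cap, 37 mm across, 144 high; origin under its centre.

How it is judged:
By the outcome, as a careful person would: the job done as asked, in the order asked, and still so for the second after the job is handed in, with the robot touching nothing.
It also fails if it takes over 48 s, if anything falls off the work surface, if the arm or the gripper's body presses on something with over 40 N, if the wrist force passes 120 N, or if a joint passes its speed limit or range.

## Working session

There is one attempt and no reset: what is moved stays moved. The work goes in short steps, Python scripts to look and compute and a tool call to move; the robot and the scene stay as the last step left them, time stands still between calls to the robot, and variables do not carry over. Pictures are saved under pics/ and viewed, at most 13 in all, crops included, and the job is handed in when it is done.

Besides the shell and the picture viewer there is one more tool, called after "Emit:" as name(argument=value, ...) on one line, values as JSON. arm_command: Moves the arm, as the interface text tells. Its arguments: {"type":"object","properties":{"dp":{"type":"array","items":{"type":"array","items":{"type":"number"}}},"turn":{"type":"array","items":{"type":"array","items":{"type":"number"}}},"claw":{"type":"number"},"force":{"type":"number"}},"required":["dp","turn"]}

```bash
mkdir -p pics; cat > h.py <<'E'
import numpy as np, cv2
from scipy.spatial.transform import Rotation as R
from rig import *
def cam(name):
    o=get_obs(); im=get_image(name)
    if 'mount' in im:
        T=np.eye(4);T[:3,:3]=R.from_quat(o['ee_rot']).as_matrix();T[:3,3]=o['eef_pos']
        im['T']=T@np.array(im['mount'])
    else:
        T=np.eye(4);a=np.array(im['attitude'])
        T[:3,:3]=R.from_quat(a).as_matrix() if a.size==4 else a.reshape(3,3)
        T[:3,3]=im['position'];im['T']=T
    return im
def cloud(im):
    z=im['z_map'];v,u=np.indices(z.shape);K=np.array(im['mtx'])
    p=np.stack([(u-K[0,2])/K[0,0]*z,(v-K[1,2])/K[1,1]*z,z],-1)
    w=p@im['T'][:3,:3].T+im['T'][:3,3]; w[z==0]=np.nan
    return w
def save(im,n): cv2.imwrite('pics/'+n,cv2.cvtColor(im['frame'],cv2.COLOR_RGB2BGR))
E
python3 - <<'E'
from h import *
print(get_obs(),grasp_offset)
for n in('top','scene'):
    im=cam(n);save(im,n+'0.png');np.savez(n+'0.npz',w=cloud(im),f=im['frame']);print(n,im['T'][:3,3].round(3))
E
```

```text
{'clock': 0.0, 'joints': array([-1.37535548e+00,  3.13457799e-01,  1.49844957e+00, -1.28662817e-05,
        1.33099232e+00, -2.23394192e-01]), 'joint_velocities': array([-0.00203117, -0.00075337, -0.00054547,  0.00061933,  0.00067978,
        0.00063078]), 'tau': array([-1.52100124e-04, -4.12271690e+01, -2.59740722e+01, -2.08260294e-04,
        4.22886136e-03,  5.78138497e-05]), 'eef_pos': array([ 0.21345249, -0.47936397,  0.23072639]), 'ee_rot': array([ 9.78151645e-01,  2.07891635e-01,  2.88624099e-06, -6.53539694e-04]), 'force': array([-1.03403891, -0.39308281, -0.15541238]), 'moment': array([-0.025879  ,  0.02721239, -0.04748671]), 'gripper_force': 0.0, 'width': 0.9982241793612567} 0.0187
top [0.427 0.049 1.021]
scene [0.053 0.421 0.706]
```

View pics/top0.png

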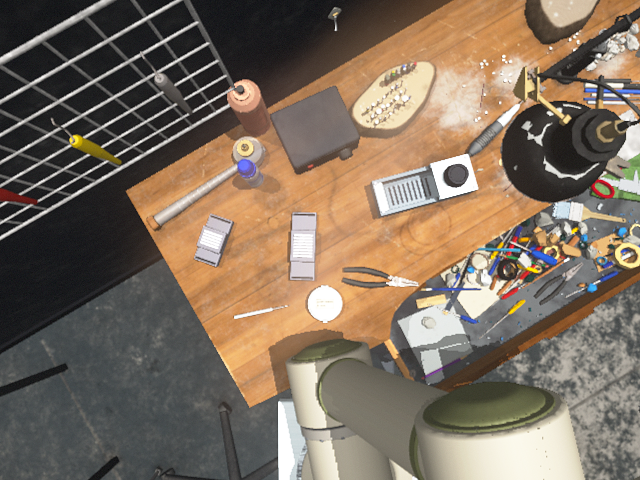

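View pics/scene0.png

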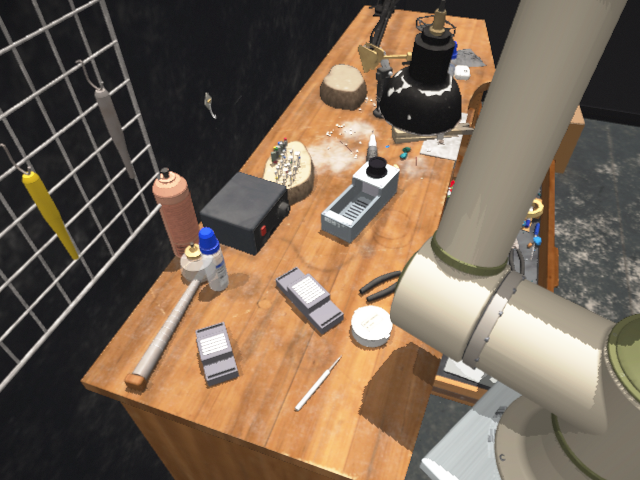

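The top view shows the long cassette at about (303,246), the short one at (214,241), and the bay from (375,200) to (478,170) with its hood and spigot on the right at (456,175). The scene view shows the same layout. I'll measure with depth next.

```bash
python3 - <<'E'
from h import *
d=np.load('top0.npz');w=d['w'];
def reg(u0,u1,v0,v1,lo,hi):
    s=w[v0:v1,u0:u1].reshape(-1,3);s=s[np.isfinite(s[:,2])];return s[(s[:,2]>lo)&(s[:,2]<hi)]
def rect(s,n):
    r=cv2.minAreaRect((s[:,:2]*1000).astype(np.float32));b=cv2.boxPoints(r);print(n,len(s),np.round(r[0],1),np.round(r[1],1),round(r[2],1),'z',np.percentile(s[:,2],[5,50,95]).round(4),b.round(0).tolist())
print('bench',np.nanmedian(w[290:300,240:260,2]), np.nanmedian(w[225:235,350:365,2]))
rect(reg(275,330,205,288,.012,.06),'long')
rect(reg(275,330,205,288,.029,.06),'longmid')
rect(reg(190,238,210,270,.012,.06),'short')
rect(reg(365,482,150,220,.04,.075),'extr')
rect(reg(365,482,150,220,.056,.075),'hood')
rect(reg(365,482,150,220,.085,.11),'spigot')
rect(reg(365,482,150,220,.036,.054),'walls+lip')
rect(reg(228,262,155,190,.08,.17),'glue')
rect(reg(340,420,262,292,.007,.03),'pliers')
E
```

```text
bench -0.0020521325913955835 -0.0019271829989229161
long 1686 [460.4  89.8] [ 79.9 155.3] 89.8 z [0.0162 0.0215 0.037 ] [[383.0, 50.0], [538.0, 50.0], [538.0, 129.0], [383.0, 130.0]]
longmid 778 [467.3 103.2] [50.1 63.7] 87.7 z [0.0317 0.0348 0.0378] [[434.0, 79.0], [498.0, 77.0], [500.0, 127.0], [436.0, 129.0]]
short 1240 [482.1 288.5] [50.6 99.7] 69.8 z [0.0159 0.0211 0.0369] [[427.0, 282.0], [520.0, 248.0], [538.0, 295.0], [444.0, 329.0]]
extr 1893 [ 584.7 -141.2] [ 74.7 198. ] 14.4 z [0.0421 0.0625 0.0685] [[524.0, -55.0], [573.0, -246.0], [646.0, -228.0], [596.0, -36.0]]
hood 1106 [ 599.6 -198.5] [74.8 79.4] 14.6 z [0.0612 0.0646 0.07  ] [[553.0, -170.0], [573.0, -246.0], [646.0, -228.0], [626.0, -151.0]]
spigot 338 [ 599.3 -200.5] [39.1 39.8] 84.0 z [0.0862 0.0897 0.0934] [[577.0, -218.0], [617.0, -222.0], [621.0, -183.0], [582.0, -179.0]]
walls+lip 830 [ 584.3 -139.2] [ 74.8 194. ] 14.4 z [0.0398 0.0441 0.0477] [[524.0, -55.0], [572.0, -242.0], [645.0, -224.0], [596.0, -36.0]]
glue 355 [608.7 201.9] [31.  35.8] 43.2 z [0.0881 0.1264 0.1426] [[585.0, 204.0], [610.0, 178.0], [632.0, 199.0], [608.0, 226.0]]
pliers 604 [401.  -54.7] [155.3  41.3] 89.0 z [0.0074 0.0098 0.0134] [[379.0, -132.0], [420.0, -133.0], [423.0, 23.0], [382.0, 23.0]]
```

Emit:
arm_command(dp=[[25, 53, -5], [50, 106, -15], [75, 160, -25], [100, 213, -35], [125, 267, -45], [150, 320, -55], [175, 373, -65], [200, 427, -75], [225, 480, -85], [250, 533, -95], [272.5, 582, -105], [272.5, 582, -105]], turn=[[0, 0, -2], [0, 0, -5], [0, 0, -8], [0, 0, -10], [0, 0, -13], [0, 0, -16], [0, 0, -18], [0, 0, -20], [0, 0, -22], [0, 0, -24], [0, 0, -26], [0, 0, -26]], claw=0)

```text
clock: 1.6
eef_pos: [0.4859, 0.105, 0.1251]
ee_rot: [1.0, -0.015, -0.001, -0.0]
force: [-0.3, -0.6, -0.2]
width: 0.998
gripper_force: 0.0
```

```bash
python3 - <<'E'
from h import *
o=get_obs();print(o['clock'],o['eef_pos'],R.from_quat(o['ee_rot']).as_matrix().round(3),o['joints'].round(2))
im=cam('wrist');save(im,'w1.png');w=cloud(im).reshape(-1,3);w=w[np.isfinite(w[:,2])]
for lo,hi in((.028,.05),(.012,.05)):
    s=w[(w[:,2]>lo)&(w[:,2]<hi)&(abs(w[:,0]-.467)<.1)&(abs(w[:,1]-.103)<.04)]
    print(len(s),cv2.minAreaRect((s[:,:2]*1000).astype(np.float32)),np.median(s[:,2]))
E
```

```text
1.6 [0.48590909 0.10496691 0.12512108] [[ 1.    -0.031 -0.002]
 [-0.031 -1.     0.   ]
 [-0.002 -0.    -1.   ]] [-0.02  0.37  1.72  0.    1.06  1.58]
6953 ((468.1755676269531, 102.08645629882812), (50.015960693359375, 64.78618621826172), 87.26354217529297) 0.03572268172706092
14730 ((453.0618591308594, 96.4024658203125), (66.90845489501953, 171.9967498779297), 89.93529510498047) 0.025186887270350525
```

View pics/w1.png

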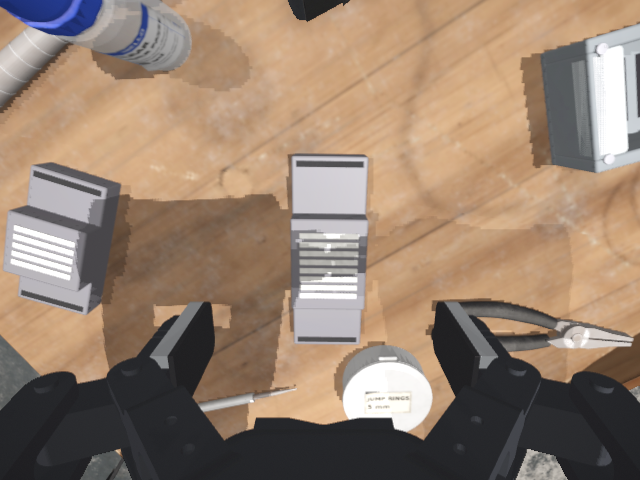

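The wrist view shows the long cassette's block centred at (330,258) between the open fingers, with nothing in the finger paths. I'll go down and grip.

Emit:
arm_command(dp=[[1, -1, -35], [1, -1, -70], [1, -1, -95], [1, -1, -109], [1, -1, -109]], turn=[[0, 0, -0.5], [0, 0, -1], [0, 0, -1], [0, 0, -1], [0, 0, -1]])

```text
clock: 2.28
eef_pos: [0.4867, 0.1007, 0.0172]
ee_rot: [1.0, -0.027, -0.0, 0.0]
force: [0.6, -0.2, 0.3]
width: 1.0
gripper_force: 0.0
```

Emit:
arm_command(dp=[[0, 0, 0], [0, 0, 0], [0, 0, 0], [0, 0, 0], [0, 0, 0], [0, 0, 0]], turn=[[0, 0, 0], [0, 0, 0], [0, 0, 0], [0, 0, 0], [0, 0, 0], [0, 0, 0]], claw=1, force=40)

```text
clock: 3.02
eef_pos: [0.4875, 0.1013, 0.0183]
ee_rot: [1.0, -0.026, 0.001, 0.0]
force: [-1.4, -0.9, 4.7]
width: 0.576
gripper_force: 42.1
```

Emit:
arm_command(dp=[[0, 0, 40], [5, -10, 80], [12, -22, 101], [18, -34, 101], [24, -46, 101], [30, -58, 101], [36, -70, 101], [42, -82, 101], [48, -94, 101], [54, -106, 101], [60, -112, 101], [65, -117, 101]], turn=[[0, 0, 0], [0, 0, 8], [0, 0, 18], [0, 0, 28], [0, 0, 38], [0, 0, 48], [0, 0, 58], [0, 0, 68], [0, 0, 78], [0, 0, 88], [0, 0, 98], [0, 0, 107.4]])

```text
clock: 4.53
eef_pos: [0.5521, -0.0159, 0.1185]
ee_rot: [0.611, 0.792, 0.0, 0.0]
force: [0.4, -0.4, -1.9]
width: 0.579
gripper_force: 43.0
```

Emit:
arm_command(dp=[[0, 0, 0], [0, 0, 0], [0, 0, 0], [0, 0, 0]], turn=[[6.8, 1.74, 0], [13.6, 3.5, 0], [19.37, 4.97, 0], [19.37, 4.97, 0]])

```text
clock: 5.03
eef_pos: [0.552, -0.0167, 0.1179]
ee_rot: [0.604, 0.778, 0.106, -0.137]
force: [-0.2, 0.2, -2.6]
width: 0.574
gripper_force: 43.0
```

```bash
python3 - <<'E'
from h import *
o=get_obs();M=R.from_quat(o['ee_rot']).as_matrix();print(o['clock'],o['eef_pos'],M.round(3),o['joints'].round(2),o['width'])
x,y=M[:,0],M[:,1];print('yaw of toolx',np.degrees(np.arctan2(x[1],x[0])),'tilt',np.degrees(np.arcsin(x[2])),'tooly yaw',np.degrees(np.arctan2(y[1],y[0])),y[2])
im=cam('top');save(im,'t2.png');im2=cam('scene');save(im2,'s2.png')
cv2.imwrite('pics/ts2.png',np.vstack([cv2.cvtColor(im['frame'],4)[60:300,200:600],cv2.cvtColor(im2['frame'],4)[100:340,150:550]]))
E
```

```text
5.025 [ 0.5519546  -0.01668369  0.11785784] [[-0.232  0.969 -0.085]
 [ 0.911  0.247  0.331]
 [ 0.341 -0.001 -0.94 ]] [-0.38  0.56  1.48  0.29  1.32 -0.73] 0.5739051504499124
yaw of toolx 104.28297387495665 tilt 19.964575256102613 tooly yaw 14.298823080191845 -0.0007614737622755052
```

View pics/ts2.png

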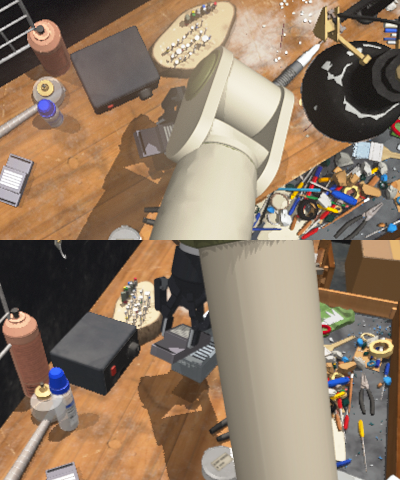

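The cassette is held at a 20° tilt over the lip side of the bay. The arm hides the bay in both fixed views, so I'll check with the wrist camera.

```bash
python3 - <<'E'
from h import *
im=cam('wrist');save(im,'w3.png');w=cloud(im)
a=np.radians(14.4);ex=np.array([np.cos(a),np.sin(a)]);ey=np.array([-ex[1],ex[0]])
q=w.copy();q[...,:2]-=[.5847,-.1412];e=np.stack([q[...,:2]@ex,q[...,:2]@ey,w[...,2]],-1)*1000
np.save('e3.npy',e);p=e.reshape(-1,3);p=p[np.isfinite(p[:,2])]
for nm,m in(('walltop',(p[:,2]>41)&(p[:,2]<50)&(abs(p[:,0])<60)&(abs(p[:,1])<110)),('cass',(p[:,2]>85)&(p[:,2]<150)&(abs(p[:,0])<40)&(p[:,1]<200))):
    s=p[m];print(nm,len(s)); 
    if len(s)>20: print(np.percentile(s,[1,5,50,95,99],axis=0).round(1).tolist(),cv2.minAreaRect(s[:,:2].astype(np.float32)))
E
```

```text
walltop 90
[[35.9, 53.9, 43.5], [35.9, 54.6, 43.7], [37.1, 63.2, 45.1], [37.5, 78.9, 46.3], [37.6, 81.1, 47.2]] ((36.69380187988281, 67.6004638671875), (27.4860897064209, 1.601073145866394), 89.46875)
cass 33313
[[-35.1, 85.9, 120.9], [-25.4, 90.9, 122.8], [-1.3, 132.4, 131.4], [23.2, 174.8, 140.4], [32.9, 180.9, 148.2]] ((-1.0994491577148438, 132.4420166015625), (101.38800811767578, 76.5716323852539), 89.84854888916016)
```

View pics/w3.png

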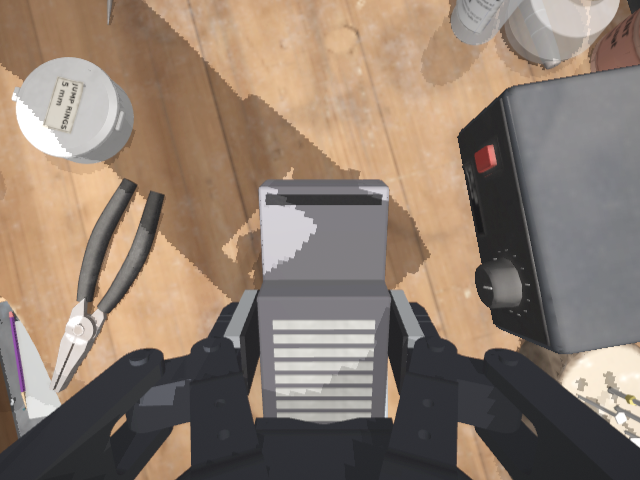

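The wrist view shows the cassette centred between the pads. Measured laterally it sits about 1 mm off the bay's centreline, and the wall position agrees with my earlier estimate. Inserting.

Emit:
arm_command(dp=[[3.3, -8, -7], [5.6, -17, -13], [8, -26, -19], [10, -35, -25], [12.3, -44, -31], [14.6, -52, -38], [17, -61, -44], [19, -70, -50], [19, -70, -50]], turn=[[0, 0, 0], [0, 0, 0], [0, 0, 0], [0, 0, 0], [0, 0, 0], [0, 0, 0], [0, 0, 0], [0, 0, 0], [0, 0, 0]])

```text
clock: 6.3
eef_pos: [0.5709, -0.0862, 0.0678]
ee_rot: [0.604, 0.778, 0.106, -0.137]
force: [-0.7, -0.3, -1.6]
width: 0.572
gripper_force: 43.0
```

Emit:
arm_command(dp=[[1, -4, -3], [2.2, -8, -6], [3.3, -12, -9], [4.4, -17, -12], [4.4, -17, -12]], turn=[[0, 0, 0], [0, 0, 0], [0, 0, 0], [0, 0, 0], [0, 0, 0]])

```text
clock: 6.92
eef_pos: [0.5753, -0.103, 0.056]
ee_rot: [0.604, 0.778, 0.106, -0.137]
force: [0.5, -0.5, -1.5]
width: 0.577
gripper_force: 43.0
```

```bash
python3 - <<'E'
from h import *
o=get_obs();print(o['eef_pos'],o['force'])
im=cam('wrist');im2=cam('scene');w=cloud(im)
cv2.imwrite('pics/ws4.png',np.vstack([cv2.cvtColor(im['frame'],4)[:,:][100:480],cv2.cvtColor(im2['frame'],4)[100:310,0:640]]))
a=np.radians(14.4);ex=np.array([np.cos(a),np.sin(a)]);ey=np.array([-ex[1],ex[0]])
q=w.copy();q[...,:2]-=[.5847,-.1412];e=np.stack([q[...,:2]@ex,q[...,:2]@ey,w[...,2]],-1)*1000
for v in range(150,470,15):
    print(v,e[v,325].round(0).tolist())
E
```

```text
[ 0.57534767 -0.10298305  0.05599376] [ 0.45329964 -0.53523343 -1.51895157]
150 [1.0, 121.0, 1.0]
165 [1.0, 113.0, -1.0]
180 [0.0, 91.0, 61.0]
195 [0.0, 83.0, 74.0]
210 [0.0, 78.0, 72.0]
225 [0.0, 72.0, 70.0]
240 [0.0, 66.0, 68.0]
255 [0.0, 60.0, 65.0]
270 [0.0, 54.0, 64.0]
285 [0.0, 49.0, 67.0]
300 [0.0, 44.0, 77.0]
315 [0.0, 38.0, 74.0]
330 [0.0, 32.0, 73.0]
345 [0.0, 26.0, 69.0]
360 [0.0, 20.0, 68.0]
375 [0.0, 14.0, 65.0]
390 [0.0, 7.0, 62.0]
405 [0.0, 0.0, 61.0]
420 [0.0, -6.0, 60.0]
435 [0.0, 22.0, 133.0]
450 [0.0, 21.0, 138.0]
465 [0.0, 20.0, 141.0]
```

View pics/ws4.png

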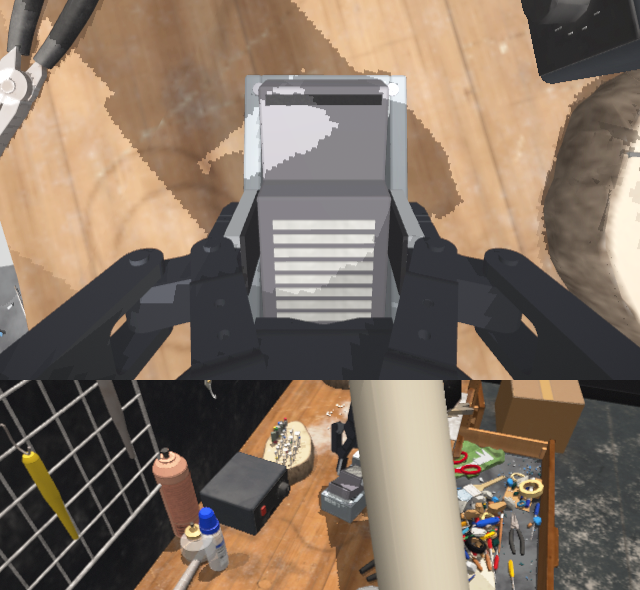

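The cassette lies within the walls, with its trailing end over the lip at about (325,85) in the top crop and no contact force. I'll lower it a little, release, and rise.

Emit:
arm_command(dp=[[0, 0, -2], [0, 0, -4], [0, 0, -4]], turn=[[0, 0, 0], [0, 0, 0], [0, 0, 0]])

```text
clock: 7.4
eef_pos: [0.5754, -0.1023, 0.0528]
ee_rot: [0.603, 0.778, 0.107, -0.137]
force: [-2.7, 3.3, 3.8]
width: 0.575
gripper_force: 43.6
```

Emit:
arm_command(dp=[[0, 0, 0], [0, 0, 0], [0, 0, 0], [0, 0, 0], [0, 0, 0], [0, 0, 0]], turn=[[0, 0, 0], [0, 0, 0], [0, 0, 0], [0, 0, 0], [0, 0, 0], [0, 0, 0]], claw=0)

```text
clock: 8.15
eef_pos: [0.5754, -0.1026, 0.0523]
ee_rot: [0.604, 0.778, 0.106, -0.137]
force: [0.0, 0.2, 0.2]
width: 1.001
gripper_force: 0.0
```

Emit:
arm_command(dp=[[0, 0, 15], [-1, 4, 35], [-4, 14, 60], [-7, 29, 80], [-7, 29, 80]], turn=[[0, 0, 0], [0, 0, 0], [0, 0, 0], [0, 0, 0], [0, 0, 0]])

```text
clock: 8.78
eef_pos: [0.5688, -0.0727, 0.1343]
ee_rot: [0.603, 0.779, 0.107, -0.136]
force: [0.4, -0.3, -0.1]
width: 1.0
gripper_force: 0.0
```

```bash
cat >> h.py <<'E'
def ext(w):
    a=np.radians(14.4);ex=np.array([np.cos(a),np.sin(a)]);ey=np.array([-ex[1],ex[0]])
    q=w[...,:2]-[.5847,-.1412];return np.stack([q@ex,q@ey,w[...,2]],-1)*1000
E
python3 - <<'E'
from h import *
o=get_obs();print(o['eef_pos'],ext(o['eef_pos']),o['force'])
im=cam('wrist');save(im,'w5.png');e=ext(cloud(im))
p=e.reshape(-1,3);
for y in range(-20,100,6):
    s=p[(abs(p[:,0])<15)&(abs(p[:,1]-y)<2)&(p[:,2]<100)]
    if len(s)>5: print(y,np.percentile(s[:,2],[10,50,90]).round(1))
E
```

```text
[ 0.56883657 -0.07273033  0.13433888] [  1.66266243  70.26364836 134.33887817] [ 0.43601996 -0.34622936 -0.06683744]
-14 [51.4 52.3 53.1]
-8 [53.1 54.1 55. ]
-2 [55.6 56.5 57.2]
4 [57.5 58.5 59.2]
10 [59.7 60.5 61.7]
16 [61.6 62.7 63.8]
22 [63.7 64.7 66. ]
28 [65.6 66.8 68. ]
34 [67.6 68.9 70.1]
40 [69.8 70.7 71.6]
46 [68.3 71.3 72.7]
52 [57.4 58.5 60.7]
58 [58.9 59.9 60.8]
64 [61.  62.  62.9]
70 [63.1 64.  64.9]
76 [65.1 66.1 67. ]
82 [67.8 68.7 69.6]
88 [63.2 67.8 69.7]
94 [45. 46. 55.]
```

View pics/w5.png

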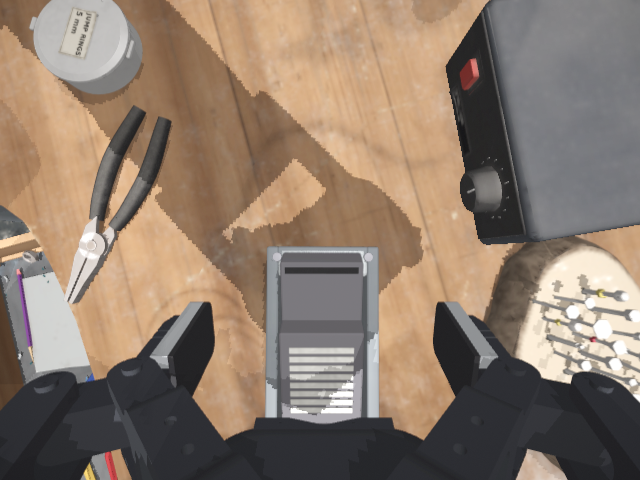

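The cassette now leans on the lip as predicted: tilt 0.33 rad, step base at about y 50, z 58 in bay axes, visible at (322,333) in the picture. I'll shut the fingers and come down over the trailing flange.

Emit:
arm_command(dp=[[0, 0, 0], [0, 0, 0], [0, 0, 0], [0, 0, 0], [0, 0, 0], [0, 0, 0], [1.3, -9.7, -25], [1.3, -9.7, -45], [1.3, -9.7, -57.7], [1.3, -9.7, -57.7]], turn=[[0, 0, 0], [0, 0, 0], [0, 0, 0], [0, 0, 0], [0, 0, 0], [0, 0, 0], [0, 0, 0], [0, 0, 0], [0, 0, 0], [0, 0, 0]], claw=1, force=40)

```text
clock: 10.07
eef_pos: [0.5694, -0.0831, 0.0741]
ee_rot: [0.604, 0.778, 0.106, -0.138]
force: [0.4, -0.1, 0.1]
width: -0.001
gripper_force: 0.0
```

```bash
python3 - <<'E'
from h import *
o=get_obs();print(o['clock'],o['eef_pos'],ext(o['eef_pos']),o['force'],o['width'])
im=cam('wrist');save(im,'w6.png')
E
```

```text
10.075 [ 0.56941966 -0.08311307  0.0740996 ] [-0.35464577 60.06208377 74.0995997 ] [ 0.3584651  -0.12031244  0.13182519] -0.0014225669181312072
```

View pics/w6.png

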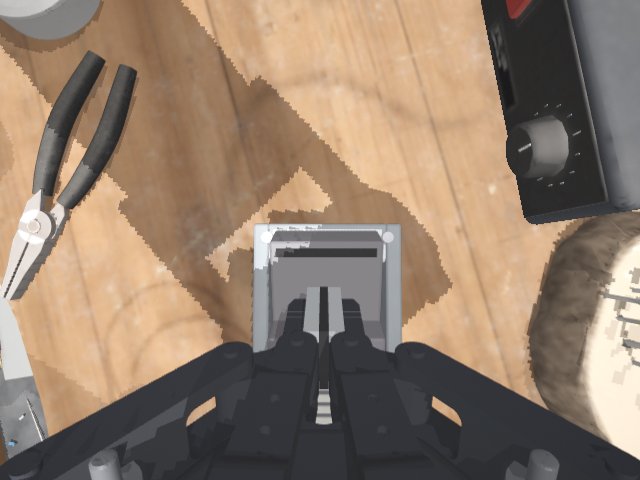

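The shut fingertips are centred over the trailing flange at (325,300), clear of the walls. I'll touch down and push to the step.

Emit:
arm_command(dp=[[-0.4, 2, -6], [-0.8, 4.2, -11.5], [-0.8, 4.2, -12.5], [-0.8, 4.2, -12.5]], turn=[[0, 0, 0], [0, 0, 0], [0, 0, 0], [0, 0, 0]])

```text
clock: 10.62
eef_pos: [0.5689, -0.0788, 0.0625]
ee_rot: [0.603, 0.778, 0.107, -0.137]
force: [-0.8, 0.7, 4.1]
width: 0.003
gripper_force: 1.8
```

Emit:
arm_command(dp=[[0.25, -1, -0.4], [0.5, -2, -0.8], [0.75, -3, -1.2], [1, -4, -1.5], [1, -4, -1.5]], turn=[[0, 0, 0], [0, 0, 0], [0, 0, 0], [0, 0, 0], [0, 0, 0]])

```text
clock: 11.25
eef_pos: [0.5701, -0.0828, 0.0612]
ee_rot: [0.604, 0.778, 0.107, -0.137]
force: [-1.5, 2.5, 7.2]
width: 0.001
gripper_force: 4.2
```

Emit:
arm_command(dp=[[0.5, -2, -0.5], [1, -4, -1.1], [1.5, -6, -1.6], [2, -8, -2.1], [2.5, -9.7, -2.5], [2.5, -9.7, -2.5]], turn=[[-0.4, -0.1, 0], [-0.8, -0.2, 0], [-1.2, -0.3, 0], [-1.6, -0.4, 0], [-1.9, -0.5, 0], [-1.9, -0.5, 0]])

```text
clock: 12.0
eef_pos: [0.5722, -0.091, 0.0588]
ee_rot: [0.605, 0.78, 0.097, -0.125]
force: [-2.3, 9.8, 9.2]
width: 0.0
gripper_force: 7.0
```

Emit:
arm_command(dp=[[0.5, -2, -0.5], [1, -4, -1], [1.5, -6, -1.5], [2, -8, -2], [2.4, -9.5, -2.4], [2.4, -9.5, -2.4]], turn=[[-0.4, -0.1, 0], [-0.8, -0.2, 0], [-1.2, -0.3, 0], [-1.6, -0.4, 0], [-1.9, -0.5, 0], [-1.9, -0.5, 0]])

```text
clock: 12.75
eef_pos: [0.5741, -0.0999, 0.0556]
ee_rot: [0.606, 0.782, 0.087, -0.113]
force: [-2.3, 10.9, 5.5]
width: 0.002
gripper_force: 8.7
```

```bash
python3 - <<'E'
from h import *
o=get_obs();print(o['clock'],ext(o['eef_pos']),o['force'])
im=cam('wrist');save(im,'w7.png')
p=ext(cloud(im)).reshape(-1,3)
for y in range(46,100,3):
    s=p[(abs(abs(p[:,0])-20)<3)&(abs(p[:,1]-y)<1.5)&(p[:,2]<75)]
    if len(s)>5: print(y,np.percentile(s[:,2],[10,50,90]).round(1))
E
```

```text
12.75 [1.36376689e-02 4.26058888e+01 5.56292037e+01] [-2.32633647 10.92671011  5.45510511]
46 [55.5 56.1 57. ]
49 [56.2 56.9 58. ]
52 [57.  57.8 58.6]
55 [57.8 58.6 59.5]
58 [58.8 59.4 60.2]
61 [59.5 60.5 61.4]
64 [60.7 61.6 62.3]
67 [60.7 61.7 62.5]
70 [52.2 56.3 60.5]
73 [ 5.  46.4 50.1]
76 [ 4.7  5.9 42.8]
79 [28.5 44.8 45.9]
82 [44.8 45.5 46.5]
85 [44.8 45.6 46.3]
88 [44.7 45.6 46.3]
91 [44.7 45.6 46.3]
94 [44.7 45.6 46.3]
97 [44.5 45.4 46.1]
```

View pics/w7.png

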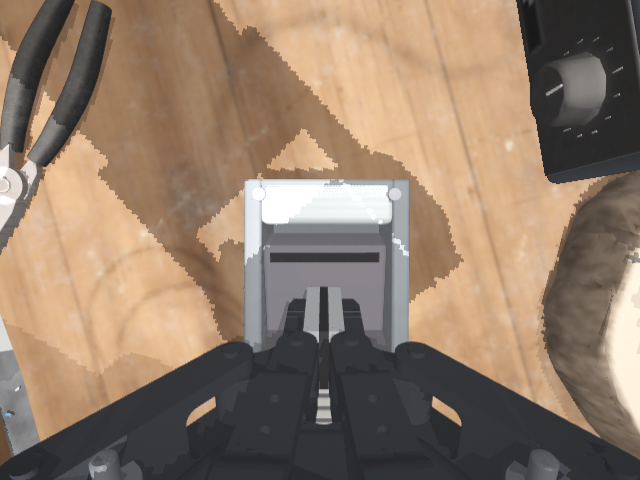

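The trailing end now clears the lip: its edge is at (325,245), with the bay floor visible between it and the lip at (325,220). Next I press it down while levelling the tool.

Emit:
arm_command(dp=[[-0.2, 0.7, -2.5], [-0.4, 1.5, -5], [-0.6, 2.2, -7.5], [-0.8, 3, -10], [-1, 3.6, -12.5], [-1, 3.9, -14.5], [-1, 3.9, -14.5]], turn=[[-1.2, -0.3, 0], [-2.5, -0.65, 0], [-3.9, -1, 0], [-5.2, -1.3, 0], [-6.5, -1.7, 0], [-7.7, -2, 0], [-7.7, -2, 0]])

```text
clock: 13.68
eef_pos: [0.573, -0.0962, 0.0406]
ee_rot: [0.611, 0.788, 0.044, -0.058]
force: [-0.9, 9.8, 2.4]
width: -0.0
gripper_force: 7.7
```

Emit:
arm_command(dp=[[0, 0.2, -2.5], [-0.1, 0.4, -5], [-0.1, 0.6, -7.5], [-0.2, 0.8, -10], [-0.2, 0.9, -12.5], [-0.2, 0.9, -14.5], [-0.2, 0.9, -15.5], [-0.2, 0.9, -15.5]], turn=[[-1.2, -0.3, 0], [-2.5, -0.65, 0], [-3.9, -1, 0], [-5.2, -1.3, 0], [-6.5, -1.7, 0], [-7.7, -2, 0], [-7.7, -2, 0], [-7.7, -2, 0]])

```text
clock: 14.68
eef_pos: [0.5729, -0.0958, 0.026]
ee_rot: [0.613, 0.79, 0.002, -0.002]
force: [-4.7, 10.0, 11.0]
width: 0.001
gripper_force: 9.2
```

```bash
python3 - <<'E'
from h import *
o=get_obs();print(o['clock'],ext(o['eef_pos']),o['force'],R.from_quat(o['ee_rot']).as_matrix()[2].round(3))
im=cam('wrist');save(im,'w8.png')
p=ext(cloud(im)).reshape(-1,3)
for y in range(46,100,3):
    s=p[(abs(abs(p[:,0])-20)<3)&(abs(p[:,1]-y)<1.5)&(p[:,2]<75)]
    if len(s)>5: print(y,np.percentile(s[:,2],[10,50,90]).round(1))
E
```

```text
14.675 [-0.14186647 46.93717131 26.04480573] [-4.66200573  9.99417989 11.0147679 ] [ 0.006 -0.    -1.   ]
46 [24.8 25.5 26.3]
49 [24.8 25.5 26.3]
52 [25.1 68.7 73.5]
55 [24.9 25.9 72.3]
58 [25.  25.9 74.3]
61 [24.8 25.5 26.2]
64 [24.7 25.5 26.3]
67 [25.  25.8 26.5]
70 [25.  25.8 26.5]
73 [25.9 26.  26.1]
79 [44.2 45.1 45.9]
82 [44.8 45.5 46.2]
85 [44.8 45.5 46.3]
88 [44.7 45.5 46.2]
91 [44.7 45.5 46.2]
94 [44.7 45.5 46.3]
97 [ 0.9 31.1 45.3]
```

The cassette is flat at z 26 with the trailing end clear. I'll move back towards the lip under light press and let the spring follow.

Emit:
arm_command(dp=[[-0.6, 2.4, 0.3], [-1.2, 4.8, 0.6], [-1.8, 7.2, 0.7], [-2.4, 9.6, 0.7], [-3, 12, 0.7], [-3.6, 14.2, 0.7], [-4.2, 16.5, 0.7], [-4.6, 18, 0.7], [-4.6, 18, 0.7]], turn=[[0, 0, 0], [0, 0, 0], [0, 0, 0], [0, 0, 0], [0, 0, 0], [0, 0, 0], [0, 0, 0], [0, 0, 0], [0, 0, 0]])

```text
clock: 15.85
eef_pos: [0.5691, -0.0797, 0.0265]
ee_rot: [0.613, 0.79, 0.001, -0.0]
force: [-0.7, -0.4, 0.3]
width: -0.002
gripper_force: 0.0
```

```bash
python3 - <<'E'
from h import *
o=get_obs();print(o['clock'],ext(o['eef_pos']),o['force'])
im=cam('wrist');save(im,'w9.png')
p=ext(cloud(im)).reshape(-1,3)
for y in range(36,100,3):
    s=p[(abs(abs(p[:,0])-20)<3)&(abs(p[:,1]-y)<1.5)&(p[:,2]<75)]
    if len(s)>5: print(y,np.percentile(s[:,2],[10,50,90]).round(1))
E
```

```text
15.85 [ 0.15322209 63.43614258 26.49852545] [-0.7437798  -0.35730181  0.25468059]
48 [25.6 29.9 34.2]
51 [25.  25.8 29.6]
54 [24.8 25.6 26.3]
57 [24.9 25.7 26.4]
60 [24.9 25.6 26.3]
63 [24.9 25.6 26.3]
66 [25.  25.7 26.4]
69 [25.7 70.5 74. ]
72 [70.  73.2 74.3]
75 [72.3 73.8 74.8]
78 [44.1 44.8 45.4]
81 [44.8 45.5 46.1]
84 [44.8 45.6 46.3]
87 [44.7 45.5 46.3]
90 [44.7 45.5 46.3]
93 [44.8 45.5 46.3]
96 [ 7.5 33.4 45.5]
99 [-1.3 -0.  38.3]
```

View pics/w9.png

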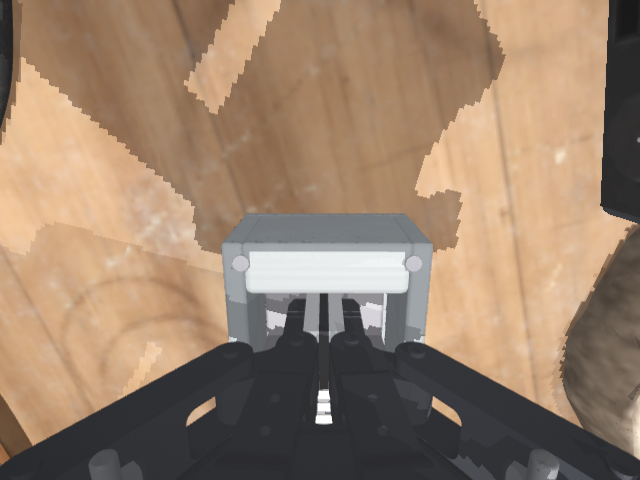

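The trailing end is under the lip (lip at (325,275)), the step is at y of about 50, and the finger reads no force. Lifting straight up, then moving clear.

Emit:
arm_command(dp=[[-0.2, 0.6, 8], [-0.2, 0.6, 20], [-0.2, 0.6, 45], [-0.2, 0.6, 80], [-0.2, 0.6, 120], [-30, 30, 150], [-60, 70, 170], [-100, 120, 180], [-140, 160, 180], [-160, 190, 180], [-160, 190, 180], [-160, 190, 180]], turn=[[0, 0, 0], [0, 0, 0], [0, 0, 0], [0, 0, 0], [0, 0, 0], [0, 0, 0], [0, 0, 0], [0, 0, 0], [0, 0, 0], [0, 0, 0], [0, 0, 0], [0, 0, 0]])

```text
clock: 17.4
eef_pos: [0.4095, 0.1101, 0.207]
ee_rot: [0.613, 0.79, 0.002, -0.0]
force: [-0.5, -0.5, 0.2]
width: 0.001
gripper_force: 0.0
```

```bash
python3 - <<'E'
from h import *
o=get_obs();print(o['clock'],o['eef_pos'],o['force'])
im=cam('top');im2=cam('scene')
cv2.imwrite('pics/ts10.png',np.vstack([cv2.cvtColor(im['frame'],4)[120:320,140:540],cv2.cvtColor(im2['frame'],4)[130:400,150:550]]))
for c in(im,im2):
  p=ext(cloud(c)).reshape(-1,3);print('-')
  for y in range(-18,90,6):
    s=p[(abs(p[:,0])<20)&(abs(p[:,1]-y)<2)&(p[:,2]<75)]
    if len(s)>5: print(y,np.percentile(s[:,2],[10,50,90]).round(1))
E
```

```text
17.4 [0.40945906 0.1101317  0.20702872] [-0.47025288 -0.52155562  0.22903448]
-
-18 [22.6 24.3 27.4]
-12 [37.2 40.3 43. ]
-6 [39.  41.1 42.7]
0 [38.8 40.4 43. ]
6 [38.8 40.8 42.2]
12 [37.8 40.1 42.1]
18 [39.  41.  43.4]
24 [39.  40.8 44. ]
30 [39.  40.9 43.4]
36 [39.1 41.  43. ]
42 [38.3 40.7 43.4]
48 [38.  40.4 42.7]
54 [22.2 23.8 26.6]
60 [22.1 24.5 26.8]
66 [22.2 24.5 27.2]
72 [21.4 24.2 26.8]
78 [41.3 43.2 44.7]
84 [42.  44.3 45.7]
-
-12 [39.9 41.5 42.9]
-6 [41.5 42.1 43.1]
0 [40.1 42.1 43.3]
6 [40.8 42.  43.4]
12 [40.8 41.6 44.3]
48 [26.2 33.6 41.3]
54 [24.9 26.4 27.3]
```

View pics/ts10.png

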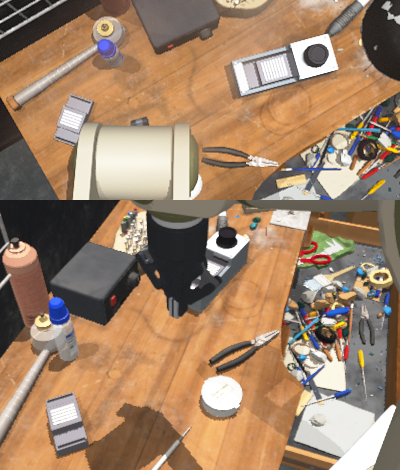

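The cassette is flat (block at 41 to 42 mm, flanges at 24 to 26 mm). Its steps are at y of about -13 and 51, matching the seat. The bystanders are where they started, so I'm handing in.

```bash
python3 -c "
from rig import *
print(finish_job())"
```

```text
the job is handed in; nothing more can be done
None
```

The long cassette lies flat in the bay with its trailing end held under the lip by the spring, nothing else was disturbed, and I handed the job in at about 17.5 s; the hand-in returned no verdict.

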